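Present a loose ball to the inspection head

TASK

Wake the inspection head by pressing the buttons on the grey console one at a time, each fully in: first blue, then yellow, then green. Then lift the blue tray by its upright grip, keeping it level so that neither ball leaves its shallow pocket, and bring the white ball centred over the round glass window, about 9 cm above the glass, without touching the head or knocking the other things on the bench about. Finish while still holding the tray there, level and still: do not put it down or let go.

Things in the scene. Friction and masses are not known exactly. Their poses are not given: they have to be found in the camera images.
- keypad: Grey control console fixed to the bench, 70x170x24 mm (x, y, z), with a row of three round push buttons along its y axis, 48 mm apart. Origin: centre of its underside. Which colour sits where in the row changes from run to run.
- btn_blue_top (a point): Centre of the top face of the blue push button (cap 26 mm across); press straight down here.
- btn_blue (a joint): Travel of the blue button in m: 0 released, 0.006 fully down. A spring needs about 4 N to push it fully down and brings it back up.
- btn_yellow_top (a point): Centre of the top face of the yellow push button (cap 26 mm across); press straight down here.
- btn_yellow (a joint): Travel of the yellow button in m: 0 released, 0.006 fully down. A spring needs about 4 N to push it fully down and brings it back up.
- btn_green_top (a point): Centre of the top face of the green push button (cap 26 mm across); press straight down here.
- btn_green (a joint): Travel of the green button in m: 0 released, 0.006 fully down. A spring needs about 4 N to push it fully down and brings it back up.
- head: Upward-looking inspection head fixed to the bench: white housing 110x110 mm with a round black ring light, 82 mm across, on top; 30 mm tall overall. Origin: centre of its underside.
- window (a point): Centre of the head's round glass window (52 mm across), at the glass's upper face, 30 mm above the bench.
- tray: Blue ball tray, loose: a plate 144x60x8 mm with two round pockets (24 mm across, only 3 mm deep) 44 mm either side of its centre along its x axis, and an upright black grip in the middle: 34 mm long in tray x, 14 mm thick in tray y, its top 70 mm above the tray's underside. Weighs 0.1 to 0.2 kg without the balls. Origin: centre of the underside; z up.
- tray_grip (a point): Point on the middle of the tray's upright grip, 54 mm above the tray's underside (16 mm below the grip's top). Pinch the grip across its 14 mm thickness (tray y).
- pocket_a (a point): Where a ball's centre is when it sits in the middle of the pocket on the tray's +x side: 16 mm above the tray's underside.
- pocket_b (a point): The same for the pocket on the tray's -x side.
- ball_white_center (a point): Centre of the white ceramic ball (22 mm across, 22 g), loose in one of the two pockets; it can roll about 5 mm from the pocket's middle and climbs out if the tray is tipped by about 40 degrees.
- ball_brass_center (a point): Centre of the gold-coloured brass reference ball (22 mm across, 40 g), loose in the other pocket in the same way.
- jar_flux: Small white jar with a red lid, 46 mm across, 50 mm tall, loose bystander. Origin: centre of its underside.
- stamp: Rubber stamp with a red knob on a wooden foot, 24x34x56 mm, loose bystander. Origin: centre of its underside.
- loupe: Black cup-shaped eye loupe, 38 mm across, 28 mm tall, loose bystander. Origin: centre of its underside.
- tape_amber: Roll of amber tape lying flat, 95 mm across, 19 mm tall, loose bystander. Origin: centre of its underside.

How it is judged:
On the way, in this order (a step that is already met when the one before it is completed fails the run):
1. the blue button is pressed in (value of joint btn_blue above 0.0045 m), for 0.05 s.
2. the yellow button is pressed in (value of joint btn_yellow above 0.0045 m), for 0.05 s.
3. the green button is pressed in (value of joint btn_green above 0.0045 m), for 0.05 s.
4. the tray is lifted clear of the bench by the fingers (height (world z) of tray above 0.03 m and contact force between the fingers and tray above 0.5 N), for 0.2 s.
At the end, for the whole second after the job is handed in: Fingers hold the tray, off the head: white ball within 15 mm horizontally of the window's centre, its centre 60 to 120 mm above the glass; tray level to 0.1 rad, under 30 mm/s and 0.2 rad/s; both balls in their pockets (14 mm); buttons up (2 mm) (horizontal distance between ball_white_center and window below 0.015 m and z of ball_white_center in the frame of window between 0.06 and 0.12 m and angle between tray's own z axis and vertical below 0.1 rad and linear speed of tray below 0.03 m/s and angular speed of tray below 0.2 rad/s and (distance between ball_white_center and pocket_a below 0.014 m or distance between ball_white_center and pocket_b below 0.014 m) and (distance between ball_brass_center and pocket_a below 0.014 m or distance between ball_brass_center and pocket_b below 0.014 m) and contact force between the fingers and tray above 0.5 N and contact force between tray and head below 0.05 N and value of joint each of btn_blue, btn_yellow, btn_green below 0.002 m); the arm keeps its last pose, push and grip.
It fails at once if the tray is tipped by more than 20 degrees (angle between tray's own z axis and vertical above 0.35 rad).
It fails at once if a ball leaves its pocket (not (distance between ball_white_center and pocket_a below 0.014 m or distance between ball_white_center and pocket_b below 0.014 m) or not (distance between ball_brass_center and pocket_a below 0.014 m or distance between ball_brass_center and pocket_b below 0.014 m)).
It fails at once if two buttons are held down at the same time (value of joint each of btn_blue, btn_yellow above 0.0045 m or value of joint each of btn_blue, btn_green above 0.0045 m or value of joint each of btn_yellow, btn_green above 0.0045 m).
It fails at once if a bystander is moved by more than 30 mm (distance of any of jar_flux, stamp, loupe, tape_amber from where it was at the start of the episode above 0.03 m).
It fails at once if the tray touches the inspection head (contact force between tray and head above 1 N).
It also fails if it takes over 58 s, if anything falls off the work surface, if the arm or the gripper's body presses on something with over 40 N, if the wrist force passes 120 N, or if a joint passes its speed limit or range.

ROBOT

A 6-joint arm with a two-finger parallel gripper is mounted at the origin on a cart in front of the work surface, level with it; the furniture and walls round the work are solid. World frame = base frame: x ahead of the robot, y to its left, z up, the work surface at z = 0. Lengths are in m, angles in rad, forces in N, time in s.
With the tool pointing down it reaches from about 0.35 to 0.975 m from the base axis. Payload 4.9 kg.
Tool frame: the origin (TCP) lies at the very end of the fingers, on their centre line; the grasp point (between the pads) lies behind it (manip.grip_depth is the z of the grasp point in the tool frame, in m); z points along the fingers, y is the direction in which the jaws open and shut (so a half turn about z gives the same grasp; the last joint's range is limited). The gripper opens to 85 mm and grips with 20 to 120 N. Pads are 22 mm wide; open, the fingers measure 114 mm over their backs; the gripper's body (76 mm by 85 mm) begins 54 mm behind the grasp point. The pads swing forward as they close: fully open they stand 13 mm farther back than shut.
Start: joints at [1.074, 0.053, 1.613, -0, 1.476, -0.119], TCP at [0.231, 0.581, 0.231] pointing down, gripper open.
Joint ranges: [-3.01, 3.01], [-1.01, 2.22], [0.06, 2.58], [-1.02, 4.17], [0.09, 2.62], [-3.14, 3.14]. Speed limits (rad/s): [2.57, 2.57, 3.14, 3.14, 3.14, 3.14].

INTERFACE

Orientations are given as a unit quaternion [w, x, y, z].
In Python, from plant import state, optics, manip, silhouettes, place_of gives the robot as it stands. The module is installed in compiled form; this text tells all that it offers.
- The arm moves only by the tool jog_arm, never from a script. Its argument "increments" is a list of rows, each an object with "slide": the shift along the tool's x, y, z in mm, a list of three; "rotation": the turn, a rotation vector about the tool's x, y, z in degrees, a list of three. A call has 1 to 20 rows; each row shifts and turns the commanded pose from where the row before left it, along the tool's axes as they then stand; what a row does not reach is not made up. A row lasts 1/12 s, in which the tool goes at most 41.7 mm and 7.16 degrees, less where a joint would pass 70% of its speed; a pose out of reach is approached as far as the arm can. A call with a gripper value outside its range is refused whole. "fingers" is the opening, from 0 (shut) to 1 (fully open), set as the call begins (left out, the last holds). The fingers move at their own pace and stop on an object; the grip force is fixed at half the most. Time passes only in rows, so rows that do not move let the fingers close. It gives the time, the measured TCP pose, the force and the opening at its end, in the units of the state.
- state(): the state, without advancing time (a new reading comes with each control period).
- optics.grab_frame(name): name is "scene" or "top" or "wrist"; returns a dict with "frame" (480x640x3 uint8, blue, green, red), "camera_matrix" (3x3 intrinsics, pixels), "distortion" ([k1, k2, p1, p2, k3] as OpenCV has them; the pictures are not rectified), "R" (3x3) and "t" (3): a world point X has camera coordinates R X + t. Camera axes: x right, y down, z forward; pixel columns grow to the right and rows downward; lengths in m; the calibration is good to about 2 mm. A picture is of the moment at which its call begins. There is no depth.
- manip.job_done(): hands the job in, once; it reports no verdict.
Trained networks look in the newest picture that a camera, given by its name, has taken for a name from the list of things; names that differ only in an ending like _2 or _b are one class to them, and where a whole thing is asked for, a point or a joint stands for the part that bears it (a point fixed in the world has none). Each returns a list of dicts, best first, with "score" (0 to 1); they miss things now and then, are a little off and sometimes report something else, mostly with a low value. They report only what shows in the picture. A call takes as long as a camera call.
- silhouettes(thing, camera): "mask" (480x640 bool, what is visible of it) and "bbox" ([left, top, right, bottom] in pixels, round what is visible of it).
- place_of(thing, camera): "uv" ([column, row] in pixels: a listed point, or the origin of a listed thing).
The state is a dict: "time": time; "joint_pos": joint angles; "joint_vel": joint speeds; "joint_efforts": joint torques, N m; "tool_pos": TCP position; "tool_rot": TCP orientation; "contact_force": force on the tool from outside, world axes, zero at the start; "ft_torque": the same for the moment, N m; "gripper_width": opening from 0.0 (shut) to 1.0 (fully open).
Only numpy, scipy, OpenCV 4.12 (cv2) and the standard library are available. Lean on these libraries where they do the work, as an engineer would, in place of code of your own. Each camera call takes 0.05 s, during which the arm holds its last target.

## Working session

There is one attempt and no reset: what is moved stays moved. The work goes in short steps, Python scripts to look and compute and a tool call to move; the robot and the scene stay as the last step left them, time stands still between calls to the robot, and variables do not carry over. Pictures are saved under pics/ and viewed, and the job is handed in when it is done.

Besides the shell and the picture viewer there is one more tool, called after ">>>" by a JSON object that holds its "api" and its "payload". jog_arm: Moves the arm, as the interface text tells. Its arguments: {"type":"object","properties":{"increments":{"type":"array","items":{"type":"object","properties":{"slide":{"type":"array","items":{"type":"number"}},"rotation":{"type":"array","items":{"type":"number"}}}}},"fingers":{"type":"number"}},"required":["increments"]}

```bash
mkdir -p pics; cat > h.py <<'E'
import numpy as np, cv2
from plant import state, optics, manip, silhouettes, place_of
def grab(n,tag):
    f=optics.grab_frame(n); cv2.imwrite(f'pics/{tag}.png',f['frame']); return f
def ray(f,uv):
    p=cv2.undistortPoints(np.array([[uv]],float),np.array(f['camera_matrix']),np.array(f['distortion']))[0,0]
    R=np.array(f['R']);t=np.array(f['t']).ravel()
    return -R.T@t, R.T@np.array([p[0],p[1],1.])
def atz(f,uv,z):
    o,d=ray(f,uv); return o+d*(z-o[2])/d[2]
def proj(f,X):
    r,_=cv2.Rodrigues(np.array(f['R']))
    return cv2.projectPoints(np.array(X,float).reshape(-1,1,3),r,np.array(f['t'],float),np.array(f['camera_matrix']),np.array(f['distortion']))[0].reshape(-1,2)
E
python3 - <<'E'
from h import *
s=state(); print(s['time'],s['tool_pos'],s['tool_rot'],s['gripper_width'],manip.grip_depth)
Z=dict(keypad=0,btn_blue_top=.03,btn_yellow_top=.03,btn_green_top=.03,window=.03,head=0,tray=0,tray_grip=.054,pocket_a=.016,pocket_b=.016,ball_white_center=.016,ball_brass_center=.016,jar_flux=0,stamp=0,loupe=0,tape_amber=0)
for c in ('top','scene'):
    f=grab(c,c+'0'); print(c,'cam',ray(f,(320,240))[0])
    for n,z in Z.items():
        for r in place_of(n,c)[:2]: print(n,np.round(r['uv'],1),round(r['score'],2),np.round(atz(f,r['uv'],z),4))
print(state()['time'])
E
```

```text
0.0 [0.23026112 0.58036995 0.23009227] [-2.92847976e-04  1.87773790e-01  9.82211781e-01 -9.67097036e-04] 1.000456191996442 -0.0187
top cam [ 0.36514765 -0.01466564  1.15564166]
keypad [432.8 308.5] 0.86 [ 0.4674 -0.244   0.    ]
btn_blue_top [433.1 309.9] 0.57 [ 0.462  -0.2386  0.03  ]
btn_yellow_top [460.2 307.9] 0.43 [ 0.4666 -0.292   0.03  ]
btn_green_top [408. 308.] 0.49 [ 0.465  -0.1895  0.03  ]
btn_green_top [325.5 246.8] 0.35 [ 0.584  -0.0266  0.03  ]
window [187.8 276. ] 0.95 [0.5206 0.2445 0.03  ]
window [275.4 198.1] 0.22 [0.683  0.0765 0.03  ]
head [190.2 275.8] 0.85 [0.5253 0.2466 0.    ]
head [319.4 268. ] 0.45 [ 0.5458 -0.0152  0.    ]
tray [321.6 268.4] 0.82 [ 0.5451 -0.0197  0.    ]
tray [276.9 197.3] 0.4 [0.6932 0.0758 0.    ]
tray_grip [321.1 261.8] 0.72 [ 0.5496 -0.0183  0.054 ]
pocket_a [315.4 286.4] 0.8 [ 0.5062 -0.0078  0.016 ]
pocket_a [323.9 245.1] 0.7 [ 0.5902 -0.0235  0.016 ]
pocket_b [315.4 286.4] 0.8 [ 0.5062 -0.0078  0.016 ]
pocket_b [323.9 245.1] 0.7 [ 0.5902 -0.0235  0.016 ]
ball_white_center [321.6 245.3] 0.4 [ 0.5897 -0.0189  0.016 ]
ball_brass_center
[... 1071 characters left out ...]
 250.8] 0.91 [ 0.5834 -0.0377  0.016 ]
pocket_a [294.5 265.2] 0.84 [ 0.4993 -0.0044  0.016 ]
pocket_b [328.6 250.8] 0.91 [ 0.5834 -0.0377  0.016 ]
pocket_b [294.5 265.2] 0.84 [ 0.4993 -0.0044  0.016 ]
ball_white_center [326.2 250.2] 0.41 [ 0.5814 -0.032   0.016 ]
ball_brass_center [298.3 266. ] 0.43 [ 0.5029 -0.0128  0.016 ]
ball_brass_center [393.3 331.3] 0.28 [ 0.4914 -0.277   0.016 ]
jar_flux [352.  211.9] 0.95 [0.7429 0.0095 0.    ]
stamp [367.8 246.1] 0.58 [ 0.667  -0.0936  0.    ]
stamp [313.3 258.5] 0.32 [ 0.5529 -0.0156 -0.    ]
loupe [320.1 209.5] 0.6 [0.6978 0.0811 0.    ]
loupe [390.1 333.2] 0.42 [ 0.4931 -0.2702  0.    ]
tape_amber [422.5 289.8] 0.58 [ 0.633  -0.2658 -0.    ]
1.7
```

View pictures.

```bash
python3 -c "
import cv2
a=cv2.imread('pics/top0.png');cv2.imwrite('pics/top0c.png',cv2.resize(a[150:350,130:500],None,fx=2.1,fy=2.1,interpolation=cv2.INTER_CUBIC))
a=cv2.imread('pics/scene0.png');cv2.imwrite('pics/scene0c.png',cv2.resize(a[150:370,180:480],None,fx=2.6,fy=2.6,interpolation=cv2.INTER_CUBIC))"
```

```text
(no output)
```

View pics/top0c.png

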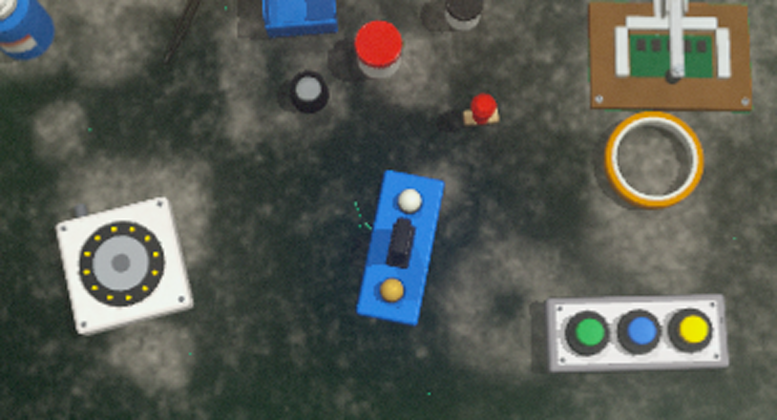

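View pics/scene0c.png

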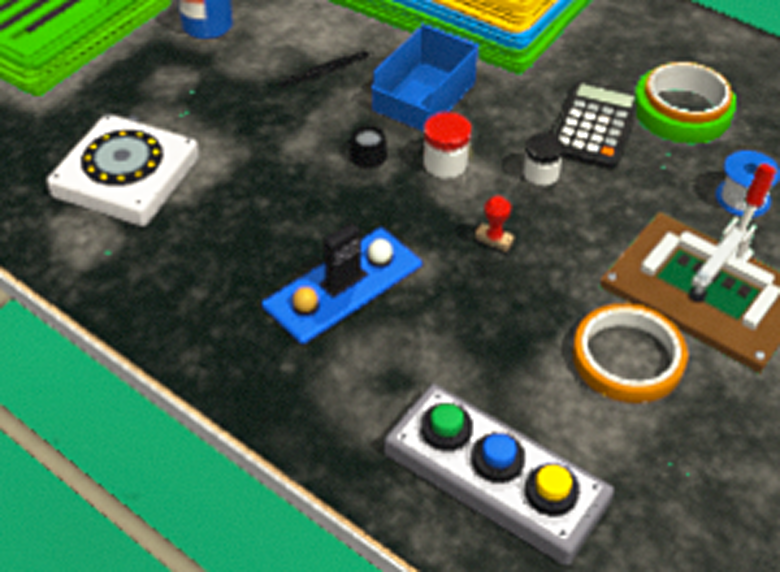

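```bash
cat > tri.py <<'E'
from h import *
ft=grab('top','top1'); fs=grab('scene','scene1')
def tri(a,b):
    o1,d1=ray(ft,a);o2,d2=ray(fs,b);d1/=np.linalg.norm(d1);d2/=np.linalg.norm(d2)
    k=np.linalg.lstsq(np.c_[d1,-d2],o2-o1,rcond=None)[0]
    p,q=o1+d1*k[0],o2+d2*k[1]; return (p+q)/2,np.linalg.norm(p-q)
def blob(f,box,lo,hi):
    h=cv2.cvtColor(f['frame'],cv2.COLOR_BGR2HSV); m=cv2.inRange(h,np.array(lo),np.array(hi))
    x0,y0,x1,y1=box; z=np.zeros_like(m); z[y0:y1,x0:x1]=m[y0:y1,x0:x1]
    n,l,st,c=cv2.connectedComponentsWithStats(z); i=1+np.argmax(st[1:,4]); return c[i],st[i]
T={'green':((395,292,425,322),(362-20,300,375,328),(45,120,60),(85,255,255)),
'blue':((424,295,447,322),(358,308,388,342),(95,120,60),(125,255,255)),
'yellow':((448,295,475,322),(378,320,410,352),(20,120,80),(35,255,255)),
'white':((314,234,336,256),(315,236,338,256),(0,0,120),(180,90,255)),
'brass':((304,276,328,298),(285,255,307,276),(8,90,80),(30,255,255)),
'tray':((295,225,345,310),(275,230,345,285),(95,120,50),(125,255,255))}
for n,(b1,b2,lo,hi) in T.items():
    a,sa=blob(ft,b1,lo,hi);b,sb=blob(fs,b2,lo,hi)
    X,e=tri(a,b); print(n,a.round(1),sa,b.round(1),sb,X.round(4),round(e,4))
    for z in (.016,.024,.03,.036): print('   ',z,atz(ft,a,z).round(4)[:2],atz(fs,b,z).round(4)[:2])
print('window',tri((187.6,275.5),(226.7,209.7)))
# tray outline & grip in the top view
h=cv2.cvtColor(ft['frame'],cv2.COLOR_BGR2HSV)
m=cv2.inRange(h,np.array((95,120,50)),np.array((125,255,255)));z=np.zeros_like(m);z[225:312,295:345]=m[225:312,295:345]
c=max(cv2.findContours(z,0,1)[0],key=cv2.contourArea); hull=cv2.convexHull(c)
box=cv2.boxPoints(cv2.minAreaRect(hull)); print('tray corners',[atz(ft,p,.008).round(4)[:2] for p in box])
W=np.array([atz(ft,p,.008)[:2] for p in hull[:,0].astype(float)],np.float32)
print(cv2.minAreaRect(W*1000))
m=((h[...,2]<60)*255).astype(np.uint8)
# window/ring: gray disc
cr=ft['frame'][235:325,140:235]; cv2.imwrite('pics/headc.png',cv2.resize(cr,None,fx=8,fy=8,interpolation=cv2.INTER_CUBIC)[:600])
cr=ft['frame'][225:312,295:345]; cv2.imwrite('pics/trayc.png',cv2.resize(cr,None,fx=6.8,fy=6.8,interpolation=cv2.INTER_CUBIC)[:600])
for n in('head','tray'):
    for r in silhouettes(n,'top')[:1]:
        mm=r['mask'].astype(np.uint8);c=max(cv2.findContours(mm,0,1)[0],key=cv2.contourArea)
        zz={'head':.025,'tray':.008}[n]
        W=np.array([atz(ft,p,zz)[:2] for p in c[:,0].astype(float)],np.float32); print(n,r['score'],cv2.minAreaRect(W*1000))
print(state()['time'])
E
python3 tri.py
```

```text
green [410.4 307.8] [404 302  14  13 136] [351.7 311.1] [346 305  13  13 135] [ 0.464  -0.1919  0.0416] 0.0011
    0.016 [ 0.4667 -0.1964] [ 0.4787 -0.1819]
    0.024 [ 0.466  -0.1951] [ 0.474 -0.185]
    0.03 [ 0.4654 -0.1942] [ 0.4704 -0.1872]
    0.036 [ 0.4649 -0.1932] [ 0.4669 -0.1895]
blue [435. 307.] [429 301  13  13 138] [371.7 323. ] [365 317  14  14 152] [ 0.4661 -0.2398  0.0412] 0.0014
    0.016 [ 0.4689 -0.2454] [ 0.4805 -0.2315]
    0.024 [ 0.4682 -0.2438] [ 0.4757 -0.234 ]
    0.03 [ 0.4677 -0.2425] [ 0.4722 -0.2358]
    0.036 [ 0.4671 -0.2413] [ 0.4686 -0.2377]
yellow [459.6 306.4] [453 300  14  14 155] [392.6 335.3] [386 329  14  14 163] [ 0.4681 -0.2876  0.0413] 0.0014
    0.016 [ 0.4709 -0.2943] [ 0.4826 -0.2809]
    0.024 [ 0.4701 -0.2924] [ 0.4778 -0.2829]
    0.03 [ 0.4696 -0.2909] [ 0.4742 -0.2844]
    0.036 [ 0.469  -0.2894] [ 0.4707 -0.2859]
white [324.8 244.8] [320 240  11  11  92] [325.9 246. ] [322 242   9   9  68] [ 0.5898 -0.0251  0.0189] 0.0009
    0.016 [ 0.5908 -0.0254] [ 0.5916 -0.0231]
    0.024 [ 0.5892 -0.0253] [ 0.5857 -0.0278]
    0.03 [ 0.588  -
[... 500 characters left out ...]
-0.0163] [ 0.5319 -0.0254]
    0.024 [ 0.542  -0.0163] [ 0.5266 -0.0301]
    0.03 [ 0.541  -0.0163] [ 0.5227 -0.0335]
    0.036 [ 0.5401 -0.0163] [ 0.5187 -0.037 ]
window (array([0.52130042, 0.24448524, 0.03212079]), np.float64(2.1794360422896323e-05))
tray corners [array([0.4802, 0.0267]), array([0.6233, 0.0016]), array([ 0.6117, -0.0603]), array([ 0.4692, -0.0337])]
((546.1356201171875, -16.567340850830078), (61.9820442199707, 145.28724670410156), 79.8195571899414)
head 0.67 ((527.5952758789062, 243.65567016601562), (123.22898864746094, 112.4184799194336), 14.139244079589844)
tray 0.62 ((547.1368408203125, -17.106876373291016), (59.59379196166992, 142.86526489257812), 79.4314956665039)
1.9
```

>>> {"api": "jog_arm", "payload": {"fingers": 0, "increments": [{"slide":[0,0,0],"rotation":[0,0,-5.75]},{"slide":[0,0,0],"rotation":[0,0,-5.75]},{"slide":[-21.2,-28.4,0]},{"slide":[-21.2,-28.4,0]},{"slide":[-21.2,-28.4,0]},{"slide":[-21.2,-28.4,0]},{"slide":[-21.2,-28.4,0]},{"slide":[-21.2,-28.4,0]},{"slide":[-21.2,-28.4,0]},{"slide":[-21.2,-28.4,0]},{"slide":[-21.2,-28.4,0]},{"slide":[-21.2,-28.4,0]},{"slide":[-21.2,-28.4,0]},{"slide":[-21.2,-28.4,0]}]}}

```text
invalid input
```

>>> {"api": "jog_arm", "payload": {"increments": [{"slide":[-10.3,-35.4,10]},{"slide":[-10.3,-35.4,10]},{"slide":[-10.3,-35.4,10]},{"slide":[-10.3,-35.4,10]},{"slide":[-10.3,-35.4,10]},{"slide":[-10.3,-35.4,10]},{"slide":[-10.3,-35.4,10]},{"slide":[-10.3,-35.4,10]},{"slide":[-10.3,-35.4,10]},{"slide":[-10.3,-35.4,10]},{"slide":[-10.3,-35.4,10]},{"slide":[-10.3,-35.4,10]},{"slide":[0,0,0]},{"slide":[0,0,0]},{"slide":[0,0,0]}]}}

```text
invalid input
```

>>> {"api": "jog_arm", "payload": {"fingers": 0, "increments": [{"slide":[0,0,0],"rotation":[0,0,-5.75]},{"slide":[0,0,0],"rotation":[0,0,-5.75]},{"slide":[-21.2,-28.4,0],"rotation":[0,0,0]},{"slide":[-21.2,-28.4,0],"rotation":[0,0,0]},{"slide":[-21.2,-28.4,0],"rotation":[0,0,0]},{"slide":[-21.2,-28.4,0],"rotation":[0,0,0]},{"slide":[-21.2,-28.4,0],"rotation":[0,0,0]},{"slide":[-21.2,-28.4,0],"rotation":[0,0,0]},{"slide":[-21.2,-28.4,0],"rotation":[0,0,0]},{"slide":[-21.2,-28.4,0],"rotation":[0,0,0]},{"slide":[-21.2,-28.4,0],"rotation":[0,0,0]},{"slide":[-21.2,-28.4,0],"rotation":[0,0,0]},{"slide":[-21.2,-28.4,0],"rotation":[0,0,0]},{"slide":[-21.2,-28.4,0],"rotation":[0,0,0]}]}}

```text
time: 3.07
tool_pos: [0.4214, 0.199, 0.2316]
tool_rot: [0.0, 0.088, 0.996, 0.0]
contact_force: [-0.0, 0.1, -0.5]
gripper_width: 0.004
```

>>> {"api": "jog_arm", "payload": {"increments": [{"slide":[-10.3,-35.4,10],"rotation":[0,0,0]},{"slide":[-10.3,-35.4,10],"rotation":[0,0,0]},{"slide":[-10.3,-35.4,10],"rotation":[0,0,0]},{"slide":[-10.3,-35.4,10],"rotation":[0,0,0]},{"slide":[-10.3,-35.4,10],"rotation":[0,0,0]},{"slide":[-10.3,-35.4,10],"rotation":[0,0,0]},{"slide":[-10.3,-35.4,10],"rotation":[0,0,0]},{"slide":[-10.3,-35.4,10],"rotation":[0,0,0]},{"slide":[-10.3,-35.4,10],"rotation":[0,0,0]},{"slide":[-10.3,-35.4,10],"rotation":[0,0,0]},{"slide":[-10.3,-35.4,10],"rotation":[0,0,0]},{"slide":[-10.3,-35.4,10],"rotation":[0,0,0]},{"slide":[0,0,0],"rotation":[0,0,0]},{"slide":[0,0,0],"rotation":[0,0,0]},{"slide":[0,0,0],"rotation":[0,0,0]}]}}

```text
time: 4.32
tool_pos: [0.4677, -0.2391, 0.1113]
tool_rot: [-0.0, 0.089, 0.996, 0.0]
contact_force: [1.1, 0.2, -0.7]
gripper_width: 0.002
```

```bash
python3 - <<'E'
from h import *
f=grab('wrist','w1');s=state();print(s['time'],s['tool_pos'],s['tool_rot'],s['contact_force'])
for n,X in dict(blue=(.4665,-.2402,.041),yellow=(.4685,-.288,.041),green=(.4645,-.192,.041)).items(): print(n,proj(f,X))
E
```

```text
4.3667 [ 0.46784317 -0.23858908  0.11155657] [1.16605575e-04 8.81133220e-02 9.96110443e-01 1.19511489e-04] [-0.23349275  0.28204782  0.31458159]
blue [[316.60580973 247.99204795]]
yellow [[229.23062499 266.36343871]]
green [[407.18048007 228.97904534]]
```

View pics/w1.png

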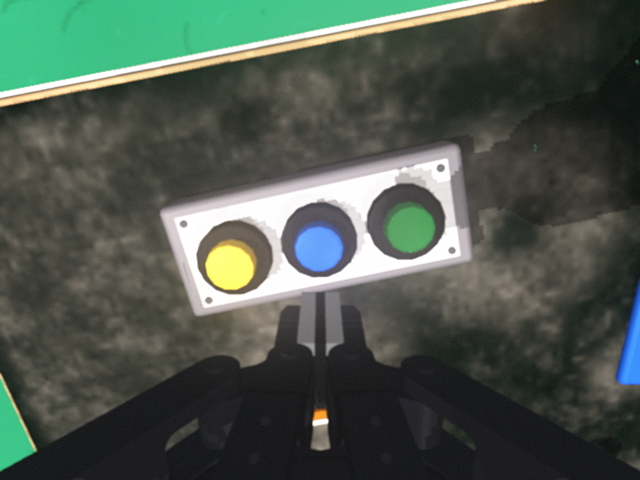

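>>> {"api": "jog_arm", "payload": {"increments": [{"slide":[0,0,15],"rotation":[0,0,0]},{"slide":[0,0,20],"rotation":[0,0,0]},{"slide":[0,0,20],"rotation":[0,0,0]},{"slide":[0,0,10],"rotation":[0,0,0]},{"slide":[0,0,5],"rotation":[0,0,0]},{"slide":[0,0,2],"rotation":[0,0,0]},{"slide":[0,0,2],"rotation":[0,0,0]},{"slide":[0,0,0],"rotation":[0,0,0]},{"slide":[0,0,0],"rotation":[0,0,0]}]}}

```text
time: 5.12
tool_pos: [0.4679, -0.238, 0.0399]
tool_rot: [-0.001, 0.088, 0.996, 0.001]
contact_force: [-6.6, 6.6, 12.6]
gripper_width: -0.0
```

```bash
python3 - <<'E'
from h import *
f=grab('wrist','w2');s=state();print(s['time'],s['tool_pos'],s['contact_force'],s['ft_torque'],s['gripper_width'])
g=grab('scene','s2');cv2.imwrite('pics/s2c.png',cv2.resize(g['frame'][240:370,300:460],None,fx=4.5,fy=4.5,interpolation=cv2.INTER_CUBIC))
E
```

```text
5.1667 [ 0.46781668 -0.23802267  0.03985256] [-6.71437541  6.17643881 12.7093466 ] [ 1.22066518  1.17503946 -0.02333076] -0.0021017970317092323
```

View pics/w2.png

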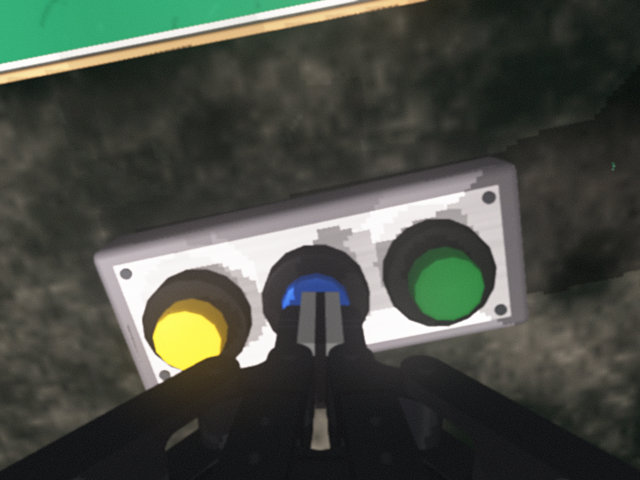

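View pics/s2c.png

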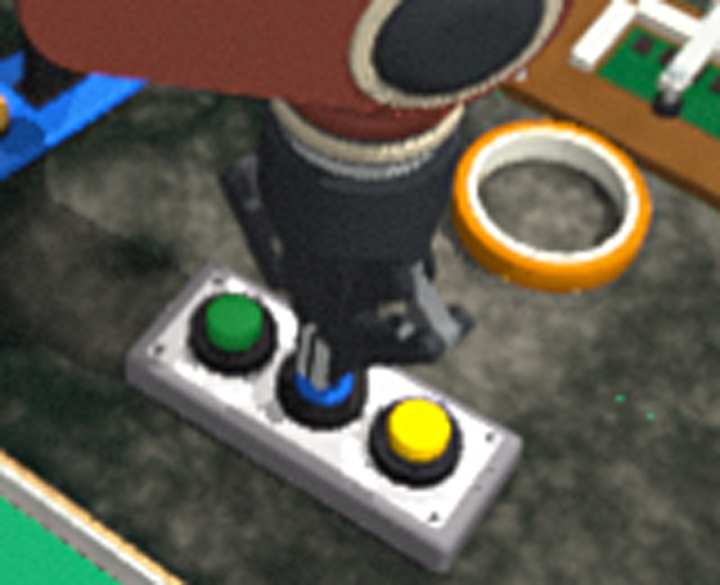

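```bash
python3 - <<'E'
from h import *
import cv2
g=optics.grab_frame('scene')
for n in('scene1','s2'):
    im=cv2.imread(f'pics/{n}.png');h=cv2.cvtColor(im,cv2.COLOR_BGR2HSV);m=cv2.inRange(h,(95,120,60),(125,255,255))[308:342,358:388]
    ys,xs=np.nonzero(m);print(n,xs.min()+358,xs.max()+358,ys.min()+308,ys.max()+308,len(xs))
    cv2.imwrite(f'pics/{n}_b.png',cv2.resize(im[295:350,335:415],None,fx=9,fy=9,interpolation=cv2.INTER_NEAREST))
for z in (.046,.041,.035):print(z,proj(g,(.4665,-.2402,z)))
E
python3 -c "
import cv2,numpy as np
a=cv2.imread('pics/scene1_b.png');b=cv2.imread('pics/s2_b.png');cv2.imwrite('pics/cmp.png',cv2.resize(np.vstack([a,b]),None,fx=.6,fy=.6))"
```

```text
scene1 365 378 317 330 152
s2 365 378 322 330 66
0.046 [[372.50615441 321.58739111]]
0.041 [[372.30440197 322.99614174]]
0.035 [[372.06444254 324.67086509]]
```

View pics/cmp.png

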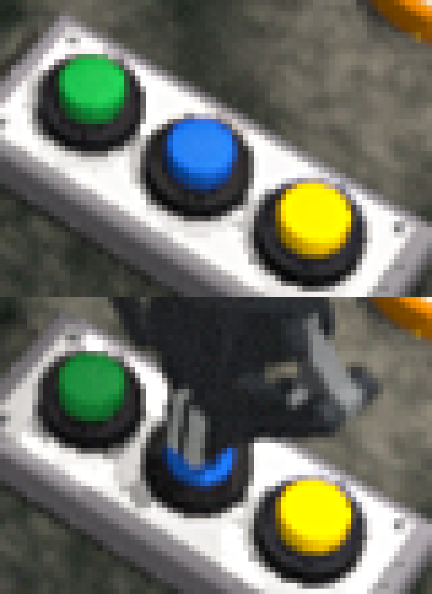

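>>> {"api": "jog_arm", "payload": {"increments": [{"slide":[0,0,1],"rotation":[0,0,0]},{"slide":[0,0,1],"rotation":[0,0,0]},{"slide":[0,0,0],"rotation":[0,0,0]}]}}

```text
time: 5.52
tool_pos: [0.4679, -0.2381, 0.0396]
tool_rot: [-0.001, 0.088, 0.996, 0.001]
contact_force: [-11.0, 10.7, 23.9]
gripper_width: 0.001
```

>>> {"api": "jog_arm", "payload": {"increments": [{"slide":[0,0,-10],"rotation":[0,0,0]},{"slide":[0,0,-20],"rotation":[0,0,0]},{"slide":[-4.7,-24.6,0],"rotation":[0,0,0]},{"slide":[-4.7,-24.6,0],"rotation":[0,0,0]},{"slide":[0,0,0],"rotation":[0,0,0]},{"slide":[0,0,0],"rotation":[0,0,0]},{"slide":[0,0,10],"rotation":[0,0,0]},{"slide":[0,0,8],"rotation":[0,0,0]},{"slide":[0,0,5],"rotation":[0,0,0]},{"slide":[0,0,3],"rotation":[0,0,0]},{"slide":[0,0,3],"rotation":[0,0,0]},{"slide":[0,0,0],"rotation":[0,0,0]},{"slide":[0,0,0],"rotation":[0,0,0]}]}}

```text
time: 6.6
tool_pos: [0.4682, -0.2884, 0.0396]
tool_rot: [-0.002, 0.088, 0.996, 0.001]
contact_force: [-11.6, 8.8, 25.9]
gripper_width: 0.002
```

```bash
python3 - <<'E'
from h import *
f=grab('wrist','w3');g=grab('scene','s3');cv2.imwrite('pics/s3c.png',cv2.resize(g['frame'][240:370,300:460],None,fx=4.5,fy=4.5,interpolation=cv2.INTER_CUBIC));print(state()['tool_pos'],state()['contact_force'])
E
```

```text
[ 0.46818037 -0.28839533  0.03956071] [-11.51459916   8.00258515  25.84162049]
```

View pics/s3c.png

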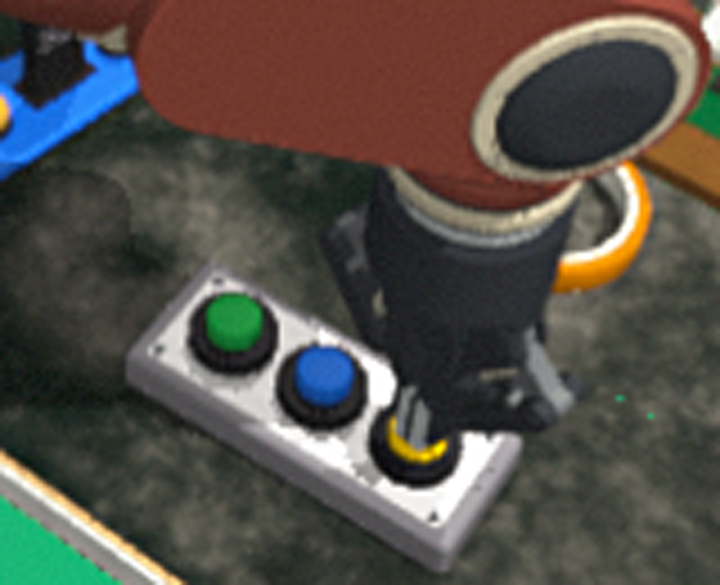

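>>> {"api": "jog_arm", "payload": {"increments": [{"slide":[0,0,-10],"rotation":[0,0,0]},{"slide":[0,0,-30],"rotation":[0,0,0]},{"slide":[6.9,31.4,0],"rotation":[0,0,0]},{"slide":[6.9,31.4,0],"rotation":[0,0,0]},{"slide":[6.9,31.4,0],"rotation":[0,0,0]},{"slide":[0,0,0],"rotation":[0,0,0]},{"slide":[0,0,0],"rotation":[0,0,0]},{"slide":[0,0,15],"rotation":[0,0,0]},{"slide":[0,0,13],"rotation":[0,0,0]},{"slide":[0,0,5],"rotation":[0,0,0]},{"slide":[0,0,3],"rotation":[0,0,0]},{"slide":[0,0,3],"rotation":[0,0,0]},{"slide":[0,0,0],"rotation":[0,0,0]},{"slide":[0,0,0],"rotation":[0,0,0]}]}}

```text
time: 7.87
tool_pos: [0.4641, -0.1932, 0.0397]
tool_rot: [-0.002, 0.089, 0.996, 0.001]
contact_force: [-10.5, 5.3, 18.0]
gripper_width: -0.001
```

```bash
python3 - <<'E'
from h import *
g=grab('scene','s4');cv2.imwrite('pics/s4c.png',cv2.resize(g['frame'][200:370,260:460],None,fx=3.5,fy=3.5,interpolation=cv2.INTER_CUBIC));print(state()['tool_pos'],state()['contact_force'])
E
```

```text
[ 0.46407153 -0.19323031  0.03973298] [-9.36558826  5.37921644 18.3033348 ]
```

View pics/s4c.png

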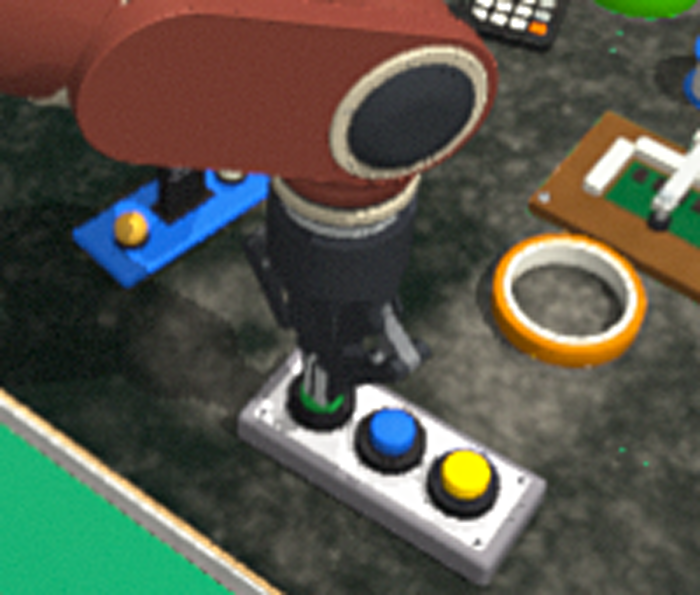

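>>> {"api": "jog_arm", "payload": {"increments": [{"slide":[0,0,-10],"rotation":[0,0,0]},{"slide":[0,0,-30],"rotation":[0,0,0]},{"slide":[0,0,-30],"rotation":[0,0,0]},{"slide":[0,0,-20],"rotation":[0,0,0]}]}}

```text
time: 8.25
tool_pos: [0.4655, -0.194, 0.1304]
tool_rot: [0.001, 0.089, 0.996, -0.001]
contact_force: [-0.4, -0.1, 0.4]
gripper_width: 0.002
```

>>> {"api": "jog_arm", "payload": {"fingers": 1, "increments": [{"slide":[-8.2,31.3,-7],"rotation":[0,0,0]},{"slide":[-8.2,31.3,-7],"rotation":[0,0,0]},{"slide":[-8.2,31.3,-7],"rotation":[0,0,0]},{"slide":[-8.2,31.3,-7],"rotation":[0,0,0]},{"slide":[-8.2,31.3,-7],"rotation":[0,0,0]},{"slide":[-8.2,31.3,-7],"rotation":[0,0,0]},{"slide":[0,0,0],"rotation":[0,0,0]},{"slide":[0,0,0],"rotation":[0,0,0]},{"slide":[0,0,0],"rotation":[0,0,0]},{"slide":[0,0,0],"rotation":[0,0,0]}]}}

```text
time: 9.08
tool_pos: [0.5455, -0.0178, 0.1688]
tool_rot: [-0.001, 0.089, 0.996, -0.0]
contact_force: [-1.1, -0.4, -0.7]
gripper_width: 1.005
```

```bash
python3 - <<'E'
from h import *
from scipy.spatial.transform import Rotation as R
f=grab('wrist','w5');s=state();print(s['time'],s['tool_pos'],s['tool_rot'],s['gripper_width'])
h=cv2.cvtColor(f['frame'],cv2.COLOR_BGR2HSV)
for n,z in dict(pocket_a=.016,ball_white_center=.016,ball_brass_center=.016,tray_grip=.054,tray=0).items():
    for r in place_of(n,'wrist')[:2]: print(n,np.round(r['uv'],1),round(r['score'],2),np.round(atz(f,r['uv'],z),4))
m=cv2.inRange(h,(95,120,50),(125,255,255));c=max(cv2.findContours(m,0,1)[0],key=cv2.contourArea)
W=np.array([atz(f,p,.008)[:2] for p in c[:,0].astype(float)],np.float32);print(cv2.minAreaRect(W*1000))
E
```

```text
9.1333 [ 0.54550936 -0.01794029  0.16876459] [-4.94623875e-04  8.92811664e-02  9.96006335e-01 -9.59330795e-05] 1.0017146656762166
pocket_a [319.  269.6] 0.87 [ 0.5899 -0.0262  0.016 ]
pocket_a [320.3 150.8] 0.57 [ 0.5042 -0.0098  0.016 ]
ball_white_center [322.3 266.7] 0.75 [ 0.5881 -0.0234  0.016 ]
ball_brass_center [324.  146.5] 0.88 [ 0.5018 -0.0069  0.016 ]
ball_brass_center [318.1 208.2] 0.38 [ 0.5436 -0.0185  0.016 ]
tray_grip [323.6 226.6] 0.85 [ 0.5465 -0.0154  0.054 ]
tray [321.9 206.4] 0.67 [ 0.5466 -0.0163  0.    ]
((538.38427734375, -5.334663391113281), (102.9124526977539, 165.23439025878906), 74.81703186035156)
```

View pics/w5.png

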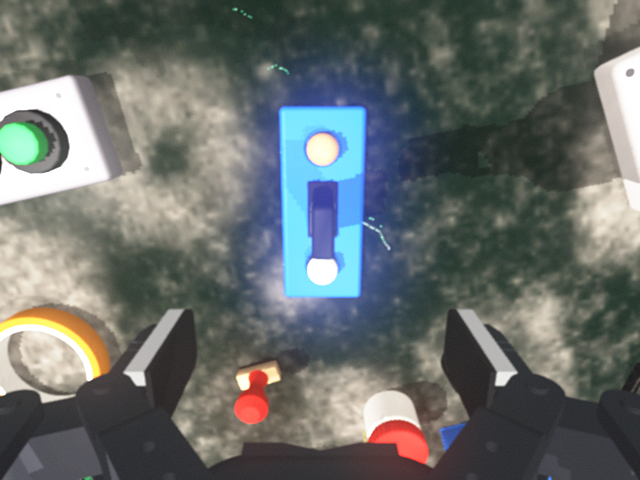

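>>> {"api": "jog_arm", "payload": {"increments": [{"slide":[-1,1.5,10],"rotation":[0,0,0]},{"slide":[0,0,25],"rotation":[0,0,0]},{"slide":[0,0,25],"rotation":[0,0,0]},{"slide":[0,0,25],"rotation":[0,0,0]},{"slide":[0,0,20],"rotation":[0,0,0]},{"slide":[0,0,15],"rotation":[0,0,0]},{"slide":[0,0,10],"rotation":[0,0,0]},{"slide":[0,0,4],"rotation":[0,0,0]},{"slide":[0,0,0],"rotation":[0,0,0]},{"slide":[0,0,0],"rotation":[0,0,0]},{"slide":[0,0,0],"rotation":[0,0,0]}]}}

```text
time: 10.3
tool_pos: [0.5484, -0.0157, 0.0366]
tool_rot: [0.001, 0.088, 0.996, -0.0]
contact_force: [0.3, -0.4, 0.0]
gripper_width: 0.998
```

>>> {"api": "jog_arm", "payload": {"fingers": 0.3, "increments": [{"slide":[0,0,0],"rotation":[0,0,0]},{"slide":[0,0,0],"rotation":[0,0,0]},{"slide":[0,0,0],"rotation":[0,0,0]},{"slide":[0,0,0],"rotation":[0,0,0]},{"slide":[0,0,0],"rotation":[0,0,0]},{"slide":[0,0,0],"rotation":[0,0,0]},{"slide":[0,0,0],"rotation":[0,0,0]},{"slide":[0,0,0],"rotation":[0,0,0]}]}}

```text
time: 10.97
tool_pos: [0.5473, -0.0155, 0.0353]
tool_rot: [-0.0, 0.088, 0.996, -0.0]
contact_force: [0.5, -0.4, -1.3]
gripper_width: 0.3
```

```bash
python3 - <<'E'
from h import *
f=grab('wrist','w6');s=state();print(s['time'],s['tool_pos'],s['tool_rot'],s['gripper_width'],s['contact_force'])
E
```

```text
11.0167 [ 0.54726859 -0.01551175  0.03522707] [-6.74629019e-05  8.84287505e-02  9.96082502e-01  9.80211510e-06] 0.2990400367522858 [-0.23183226  0.88380244 -0.73581615]
```

View pics/w6.png

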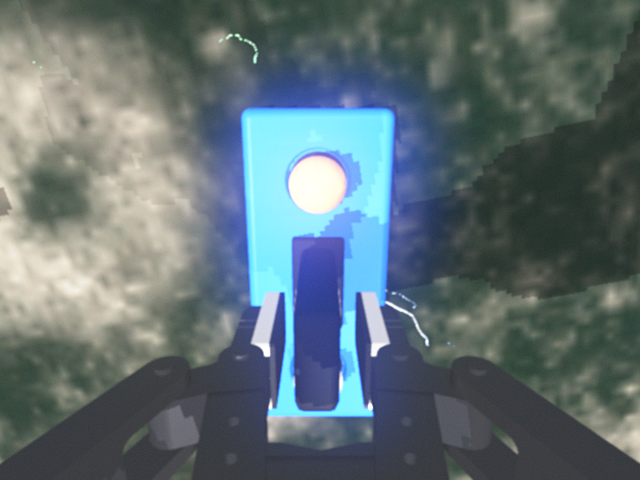

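>>> {"api": "jog_arm", "payload": {"fingers": 0, "increments": [{"slide":[0,0,0],"rotation":[0,0,0]},{"slide":[0,0,0],"rotation":[0,0,0]},{"slide":[0,0,0],"rotation":[0,0,0]},{"slide":[0,0,0],"rotation":[0,0,0]},{"slide":[0,0,0],"rotation":[0,0,0]},{"slide":[0,0,0],"rotation":[0,0,0]},{"slide":[0,0,0],"rotation":[0,0,0]},{"slide":[0,0,0],"rotation":[0,0,0]}]}}

```text
time: 11.68
tool_pos: [0.5472, -0.0155, 0.0352]
tool_rot: [-0.0, 0.088, 0.996, 0.0]
contact_force: [0.1, 0.2, -1.4]
gripper_width: 0.154
```

>>> {"api": "jog_arm", "payload": {"increments": [{"slide":[0,0,-1],"rotation":[0,0,0]},{"slide":[0,0,-2],"rotation":[0,0,0]},{"slide":[0,0,-3],"rotation":[0,0,0]},{"slide":[0,0,-5],"rotation":[0,0,0]},{"slide":[0,0,-6],"rotation":[0,0,0]},{"slide":[0,0,-7],"rotation":[0,0,0]},{"slide":[0,0,-7],"rotation":[0,0,0]},{"slide":[0,0,-7],"rotation":[0,0,0]},{"slide":[0,0,-7],"rotation":[0,0,0]},{"slide":[0,0,-7],"rotation":[0,0,0]},{"slide":[0,0,-6],"rotation":[0,0,0]},{"slide":[0,0,-5],"rotation":[0,0,0]},{"slide":[0,0,-4],"rotation":[0,0,0]},{"slide":[0,0,-2],"rotation":[0,0,0]},{"slide":[0,0,-1],"rotation":[0,0,0]},{"slide":[0,0,0],"rotation":[0,0,0]}]}}

```text
time: 13.02
tool_pos: [0.5473, -0.0155, 0.1054]
tool_rot: [-0.0, 0.088, 0.996, 0.0]
contact_force: [0.2, 0.0, -1.6]
gripper_width: 0.152
```

```bash
python3 - <<'E'
from h import *
f=grab('wrist','w7');s=state();print(s['time'],s['tool_pos'],s['tool_rot'],s['gripper_width'],s['contact_force'])
g=grab('scene','s7');cv2.imwrite('pics/s7c.png',cv2.resize(g['frame'][170:330,200:400],None,fx=3.5,fy=3.5,interpolation=cv2.INTER_CUBIC))
E
```

```text
13.0667 [ 0.54714834 -0.01548687  0.10506989] [-2.18003153e-04  8.84311433e-02  9.96082268e-01  1.54965037e-05] 0.1522031246902736 [ 0.18706119 -0.11258028 -1.68468774]
```

View pics/s7c.png

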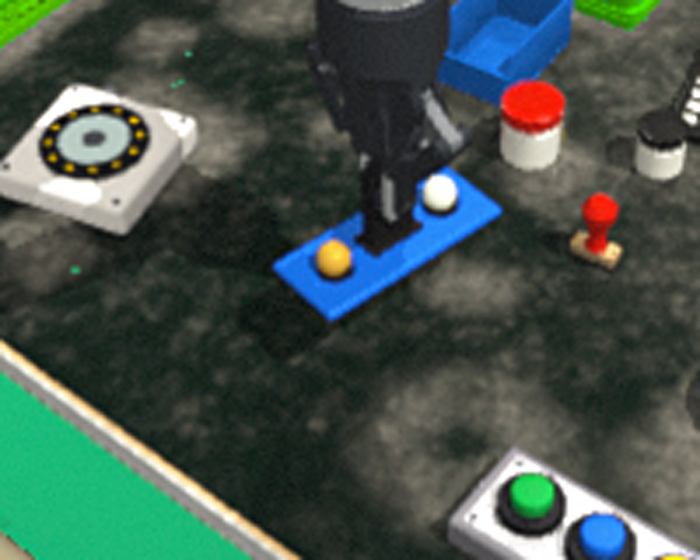

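View pics/w7.png

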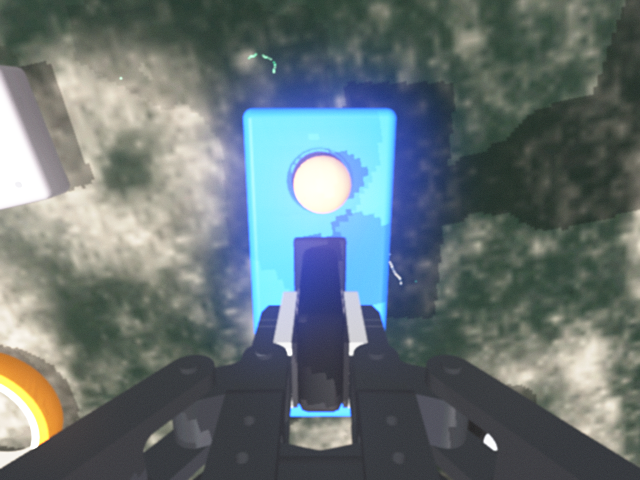

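>>> {"api": "jog_arm", "payload": {"increments": [{"slide":[0.8,1.8,-0.2],"rotation":[0,0,0]},{"slide":[1.7,3.6,-0.5],"rotation":[0,0,0]},{"slide":[2.5,5.4,-0.7],"rotation":[0,0,0]},{"slide":[3.3,7.2,-1],"rotation":[0,0,0]},{"slide":[4.1,9,-1.2],"rotation":[0,0,0]},{"slide":[5,10.8,-1.5],"rotation":[0,0,0]},{"slide":[5.8,12.7,-1.7],"rotation":[0,0,0]},{"slide":[5.8,12.7,-1.7],"rotation":[0,0,0]},{"slide":[5.8,12.7,-1.7],"rotation":[0,0,0]},{"slide":[5.8,12.7,-1.7],"rotation":[0,0,0]},{"slide":[5.8,12.7,-1.7],"rotation":[0,0,0]},{"slide":[5.8,12.7,-1.7],"rotation":[0,0,0]},{"slide":[5.8,12.7,-1.7],"rotation":[0,0,0]},{"slide":[5.8,12.7,-1.7],"rotation":[0,0,0]},{"slide":[5.8,12.7,-1.7],"rotation":[0,0,0]},{"slide":[5.8,12.7,-1.7],"rotation":[0,0,0]},{"slide":[5.8,12.7,-1.7],"rotation":[0,0,0]},{"slide":[5.8,12.7,-1.7],"rotation":[0,0,0]}]}}

```text
time: 14.62
tool_pos: [0.4943, 0.1888, 0.1311]
tool_rot: [0.0, 0.088, 0.996, 0.0]
contact_force: [0.4, 0.2, -1.9]
gripper_width: 0.16
```

>>> {"api": "jog_arm", "payload": {"increments": [{"slide":[5.8,12.7,-1.7],"rotation":[0,0,0]},{"slide":[5.8,12.7,-1.7],"rotation":[0,0,0]},{"slide":[5,10.8,-1.5],"rotation":[0,0,0]},{"slide":[4.1,9,-1.2],"rotation":[0,0,0]},{"slide":[3.3,7.2,-1],"rotation":[0,0,0]},{"slide":[2.5,5.4,-0.7],"rotation":[0,0,0]},{"slide":[1.7,3.6,-0.5],"rotation":[0,0,0]},{"slide":[0.8,1.8,-0.2],"rotation":[0,0,0]},{"slide":[0,0,0],"rotation":[0,0,0]},{"slide":[0,0,0],"rotation":[0,0,0]},{"slide":[0,0,0],"rotation":[0,0,0]},{"slide":[0,0,0],"rotation":[0,0,0]}]}}

```text
time: 15.62
tool_pos: [0.4779, 0.2539, 0.1392]
tool_rot: [-0.0, 0.089, 0.996, -0.0]
contact_force: [0.2, 0.1, -1.9]
gripper_width: 0.155
```

```bash
cat > chk.py <<'E'
from h import *
import sys
k=sys.argv[1]
s=state();print(s['time'],s['tool_pos'],s['tool_rot'],s['gripper_width'],s['contact_force'])
g=grab('scene','s'+k);t=grab('top','t'+k);f=grab('wrist','w'+k)
cv2.imwrite(f'pics/c{k}.png',np.vstack([cv2.resize(g['frame'][120:260,160:340],(540,420)),]))
cv2.imwrite(f'pics/d{k}.png',cv2.resize(t['frame'][220:340,140:300],(800,600)))
for n,fr in (('scene',g),('top',t)):
    for nm in ('ball_white_center','ball_brass_center','window'):
        for r in place_of(nm,n)[:1]: print(n,nm,np.round(r['uv'],1),round(r['score'],2),atz(fr,r['uv'],.03 if nm=='window' else s['tool_pos'][2]-.019).round(4))
E
python3 chk.py 8
```

```text
15.6167 [0.47789543 0.25394028 0.13920745] [-4.02366213e-05  8.87559741e-02  9.96053395e-01 -9.53351748e-05] 0.15467330139522065 [ 0.16581042  0.10683938 -1.8642644 ]
scene ball_white_center [419.1 287.9] 0.64 [ 0.5396 -0.2899  0.1202]
scene ball_brass_center [190.1 196.9] 0.41 [0.4401 0.2612 0.1202]
scene window [226.3 208.1] 0.68 [0.5262 0.2519 0.03  ]
top ball_white_center [174.4 267.4] 0.52 [0.5235 0.2493 0.1202]
top window [187. 273.] 0.97 [0.5266 0.2465 0.03  ]
```

View pics/c8.png

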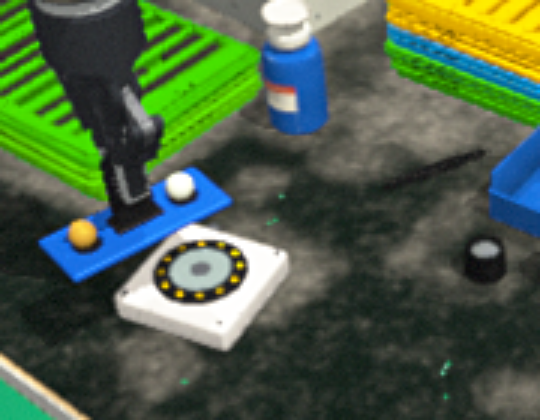

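View pics/d8.png

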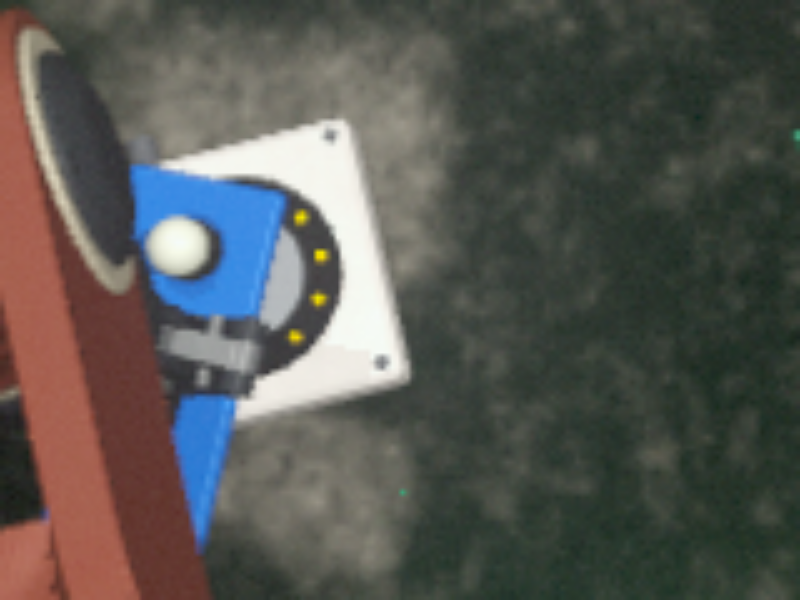

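View pics/w8.png

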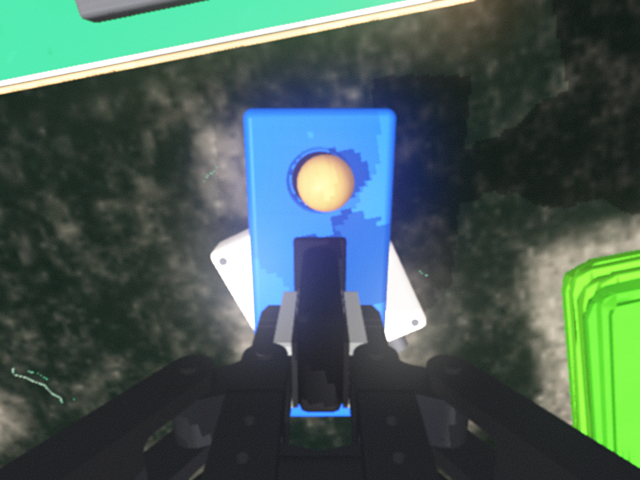

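```bash
python3 - <<'E'
from h import *
t=optics.grab_frame('top');g=optics.grab_frame('scene')
def tri(a,b):
    o1,d1=ray(t,a);o2,d2=ray(g,b)
    k=np.linalg.lstsq(np.c_[d1,-d2],o2-o1,rcond=None)[0]
    p,q=o1+d1*k[0],o2+d2*k[1]; return ((p+q)/2).round(4),round(np.linalg.norm(p-q),4)
def white(im,box):
    x0,y0,x1,y1=box;h=cv2.cvtColor(im,cv2.COLOR_BGR2HSV)[y0:y1,x0:x1];m=cv2.inRange(h,(0,0,110),(180,90,255))
    n,l,st,c=cv2.connectedComponentsWithStats(m);i=1+np.argmax(st[1:,4]);print(st[i]);return c[i]+[x0,y0]
def leds(im,box):
    x0,y0,x1,y1=box;h=cv2.cvtColor(im,cv2.COLOR_BGR2HSV)[y0:y1,x0:x1];m=cv2.inRange(h,(18,100,90),(38,255,255))
    n,l,st,c=cv2.connectedComponentsWithStats(m);p=(c[1:]+[x0,y0]).astype(np.float32);print(n-1)
    return np.array(cv2.fitEllipse(p)[0])
wt=leds(cv2.imread('pics/top0.png'),(160,245,215,305));ws=leds(cv2.imread('pics/scene0.png'),(195,185,260,235))
print(wt,ws,atz(t,wt,.03),atz(g,ws,.03),tri(wt,ws))
b=white(t['frame'],(168,255,186,282));c=white(g['frame'],(212,172,228,192))
print(b,c,atz(t,b,.12),atz(g,c,.12),tri(b,c))
E
```

```text
12
12
[187.32009888 274.97186279] [226.50189209 209.32797241] [0.52264516 0.24558967 0.03      ] [0.52334493 0.2479815  0.03      ] (array([0.5219, 0.2452, 0.0326]), np.float64(0.0008))
[  1   8  13  12 123]
[ 3  5 10  9 73]
[174.95934959 268.69105691] [219.15068493 181.15068493] [0.52117274 0.24814333 0.12      ] [0.52228947 0.25202662 0.12      ] (array([0.5201, 0.2476, 0.1237]), np.float64(0.0013))
```

>>> {"api": "jog_arm", "payload": {"increments": [{"slide":[-0.5,-0.7,0],"rotation":[0,0,0]},{"slide":[-0.5,-0.7,0],"rotation":[0,0,0]},{"slide":[-0.5,-0.7,0],"rotation":[0,0,0]},{"slide":[-0.5,-0.6,0],"rotation":[0,0,0]},{"slide":[0,0,0],"rotation":[0,0,0]},{"slide":[0,0,0],"rotation":[0,0,0]},{"slide":[0,0,0],"rotation":[0,0,0]},{"slide":[0,0,0],"rotation":[0,0,0]},{"slide":[0,0,0],"rotation":[0,0,0]},{"slide":[0,0,0],"rotation":[0,0,0]},{"slide":[0,0,0],"rotation":[0,0,0]},{"slide":[0,0,0],"rotation":[0,0,0]}]}}

```text
time: 17.17
tool_pos: [0.4793, 0.2514, 0.1393]
tool_rot: [-0.0, 0.088, 0.996, -0.0]
contact_force: [0.5, 0.9, -1.4]
gripper_width: 0.16
```

```bash
python3 - <<'E'
from h import *
s=state();print(s['time'],s['tool_pos'],s['tool_rot'],s['gripper_width'],s['contact_force'],np.abs(s['joint_vel']).max())
g=grab('scene','s9')
manip.job_done()
E
```

```text
17.1667 [0.47926848 0.25136169 0.13931649] [-4.58639440e-06  8.84150955e-02  9.96083717e-01 -2.17517230e-06] 0.16005826632950443 [ 0.48833641  0.90378335 -1.35148413] 0.0013616600745166136
the job is handed in; nothing more can be done
```

View pics/s9.png

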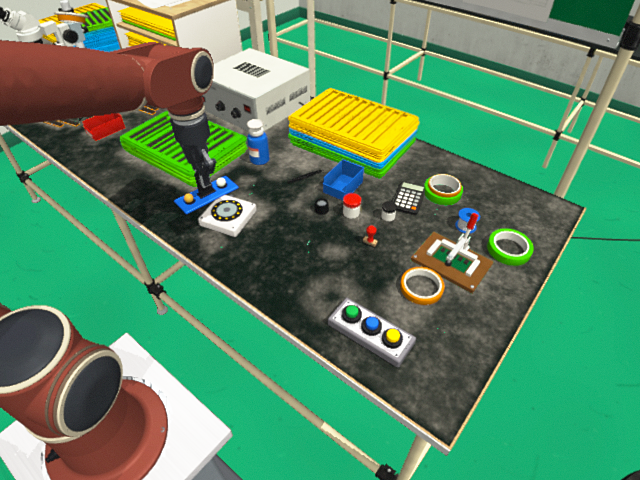

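I pressed blue, yellow and green in that order, lifted the tray level by its grip, and handed the job in at about 17 s with the tray held still over the window. No verdict was reported.

- **Buttons:** I pushed each one until the finger stopped, at about 0.040 m height with 18–26 N upward force. The scene pictures showed each earlier button back up, and all three are up in the last one.
- **White ball:** Before the last correction, the two cameras put it 2–4 mm off the window's centre horizontally and about 91 mm above the glass. I shifted the tray by about 3 mm to remove that. I did not re-measure the ball afterwards, but the measured tool position moved by that amount.
- **Tray and balls:** The tool pointed straight down and joint speeds were close to zero (0.001 rad/s). The gripper stayed open at 0.16 on the grip. The last picture shows both balls in their pockets, the tray clear of the head and the bystanders where they were. I checked these by eye only.
- **Disagreements:**
  - The button tops measured about 41 mm high, but the presses put them near 46 mm. The colour patches I measured included the sides of the caps.
  - In the last check the detection network placed the white ball at the tape roll in the scene picture, so I used colour measurement instead.

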